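# Open the socket-set case: turn-catch, bolt, lid

## Robot

A 6-joint arm with a two-finger parallel gripper is mounted at the origin on the work surface. World frame = base frame: x ahead of the robot, y to its left, z up, the work surface at z = 0. Lengths are in m, angles in rad, forces in N, time in s.
With the tool pointing down it reaches from about 0.275 to 0.875 m from the base axis. Payload 12.5 kg.
Tool frame: the origin (TCP) lies on the centre line of the jaws, within the pads' length; the fingertips stand r.finger_overhang ahead of it and the grasp point (between the pads) lies 3 mm ahead of it (r.finger_overhang is the distance from the TCP to the fingertips, in m); z points along the fingers, y is the direction in which the jaws open and shut (so a half turn about z gives the same grasp; the last joint's range is limited). The gripper opens to 85 mm and grips with 20 to 120 N. Pads are 22 mm wide; open, the fingers measure 114 mm over their backs; the gripper's body (76 mm by 85 mm) begins 54 mm behind the grasp point. The pads swing forward as they close: fully open they stand 13 mm farther back than shut.
Start: joints at [1.186, 0.351, 1.652, -0, 1.139, -0.085], TCP at [0.162, 0.525, 0.253] pointing down, gripper open.
Joint ranges: [-2.75, 2.75], [-0.79, 2.1], [0.01, 2.65], [-1.57, 4.71], [0.07, 3.14], [-2.87, 2.87]. Speed limits (rad/s): [2.22, 2.22, 2.79, 3.14, 3.14, 3.14].

## Interface

Orientations are given as a unit quaternion [x, y, z, w].
In Python, from cell import r, optics gives the robot as it stands. The module is installed in compiled form; this text tells all that it offers. Calls block until the motion is done:
- r.move_to(position, orientation): joint-space move of the TCP to a pose.
- r.move_linear(position, rot=None, vel=0.15): straight line of the TCP; rot=None keeps the orientation; vel is the mean speed in m/s.
- r.set_joints(angles): joint-space move.
- r.set_gripper(opening, squeeze=None): opening from 0.0 (shut) to 1.0 (fully open); squeeze is the grip in N (None keeps the last); returns when the fingers have stopped.
- r.sleep(seconds).
- r.inverse_kinematics(position, orientation): joint angles nearest the present ones, or None.
- optics.get_image(name): name is "scene" or "side" or "wrist"; returns a dict with "pixels" (480x640x3 uint8, red, green, blue), "depth" (480x640 float32, m along the optical axis (not along the pixel's ray), 0 where there is no reading), "fx", "fy", "cx", "cy" (pixels), "D" ([k1, k2, p1, p2, k3] as OpenCV has them; the pictures are not rectified), "camera_from_world" (4x4, takes a point from world to camera coordinates); the wrist camera has in their place "mount" (4x4, takes a point from camera to tool coordinates, whose origin is the TCP and whose axes are the flange's). Camera axes: x right, y down, z forward; pixel columns grow to the right and rows downward; lengths in m; the calibration is good to about 2 mm. A picture is of the moment at which its call begins: read the wrist's pose just before it.
A pose or a line that the arm cannot do raises r.PlanningError and nothing moves.
- r.hand_in(): hands the job in, once; it reports no verdict.
Readings, each from a call of its own:
- r.current_t(): time.
- r.current_q(): joint angles.
- r.current_qvel(): joint speeds.
- r.current_effort(): joint torques, N m.
- r.current_tool_pos(): TCP position.
- r.current_ee_rot(): TCP orientation.
- r.current_contact_force(): force on the tool from outside, world axes, zero at the start.
- r.current_torque(): the same for the moment, N m.
- r.current_opening(): opening from 0.0 (shut) to 1.0 (fully open).
Only numpy, scipy, OpenCV 4.12 (cv2) and the standard library are available. Lean on these libraries where they do the work, as an engineer would, in place of code of your own. Each camera call takes 0.05 s, during which the arm holds its last target.

## Task

The blue socket-set case is shut by a steel sliding bolt on its lid, and the winged turn-catch behind the bolt keeps the bolt from being drawn. Turn the catch clockwise as far as it goes, then draw the bolt fully back out of its staple, then swing the lid up until it stands nearly upright and stays there, and let go. Leave the other things on the bench where they are.

Things in the scene. Friction and masses are not known exactly. Their poses are not given: they have to be found in the camera images.
- case: Fixed blue steel case, 220 x 360 mm and 104 mm high with its lid shut (body 90 mm, lid 14 mm). Origin: centre of the underside. x points from the front to the hinge at the back (away from the robot at yaw 0), y along the width, z up. All the fittings are on the lid's flat top: bolt and turn-catch in line along x at y = -70 mm, lid handle at y = +75 mm. A steel staple on the front wall stands 19 mm above the lid's top at y = -70 mm and takes the bolt's tip.
- keeper_grip (a point): The turn-catch: point on its vertical axis, 34 mm above the lid's top, at grasping height. Its black wing grip is a flat bar 50 mm long, 10 mm thick, from 14 to 44 mm above the lid, centred on the axis; below it (3 to 9 mm above the lid) a steel cam plate of 32 mm radius with a cut-away sector. At joint value 0 the wing's length lies along the case's x. In the case frame this point is at (40, -70, 138) mm while the lid is shut.
- keeper (a joint): Angle of the turn-catch, rad. 0 to 2.8, growing clockwise seen from above; it starts between 0 and 0.3, so most wrists must let go and regrasp it on the way, and has a firm stop at 2.8. Its stiffness is about 0.08 N m and it stays where it is left. Until about 2.5 the cam plate stands behind the bolt's tail and blocks it; at the stop the cut-away faces the bolt.
- bolt_post (a point): The bolt's upright round steel post, 12 mm in diameter, reaching 48 mm above the lid's top; this point is on its axis, 36 mm above the lid. It stands 85 mm in front of the turn-catch's axis when the bolt is shut. The bolt itself is a flat bar, 3 to 11 mm above the lid.
- bolt (a joint): Travel of the bolt, m. 0 shut (tip 14 mm out past the lid's front edge, under the staple), 0.02 fully drawn at its stop; it grows as the post moves along the case's +x, towards the turn-catch. Friction about 2.5 N; it stays where it is left.
- lid_handle (a point): Middle of the lid's handle: a round steel bar 12 mm thick and 100 mm long, parallel to the case's y, its axis 38 mm above the lid's top, on two end posts. In the lid it lies 190 mm in front of the hinge line and 52 mm above it (lid shut).
- lid_hinge (a point): Middle of the lid's hinge line, which runs along the case's y at the back edge, 90 mm above the bench.
- lid (a joint): Opening angle of the lid, rad. 0 shut, stop at 1.7; the front edge rises as it grows (turning about the case's +y). The stiff hinge holds the lid wherever it is left; lifting takes about 12 N at the handle. The bolt, the catch and the handle move with the lid.
- wrench: Bystander: steel spanner, 180 mm, lying on the bench close to the left of the case. Origin: middle of its length, underside.
- screwdriver: Bystander: screwdriver with black handle, 190 mm, lying to the right of the case. Origin: within its length, underside.
- oil_filter: Bystander: pleated cylindrical filter, 92 mm across and 90 mm high, standing to the left of the case. Origin: centre of its underside.
- spray_can: Bystander: spray can, 64 mm across and 150 mm high, standing to the right of the case. Origin: centre of its underside.
- jar: Bystander: brown glass jar, 66 mm across and 85 mm high, standing to the left of the case. Origin: centre of its underside.
- bearing: Bystander: steel bearing ring, 60 mm across and 18 mm thick, lying at the right front of the case. Origin: centre of its underside.

How it is judged:
On the way, in this order (a step that is already met when the one before it is completed fails the run):
1. the turn-catch is turned clockwise to its stop (value of joint keeper above 2.5 rad), for 0.1 s.
2. the bolt is drawn fully back (value of joint bolt above 0.016 m), for 0.1 s.
3. the lid is swung up (value of joint lid above 1.1 rad), for 0.1 s.
At the end, for the whole second after the job is handed in: The lid stands open by at least 1.1 rad (63 degrees) and is at rest, the bolt is still drawn at least 15 mm and the turn-catch is still at 2.4 rad or more (value of joint lid above 1.1 rad and value of joint keeper above 2.4 rad and value of joint bolt above 0.015 m and velocity of joint lid between -0.03 and 0.03 rad/s); the robot touches nothing.
It fails at once if a thing on the bench was displaced by more than 30 mm (distance of any of wrench, screwdriver, oil_filter, spray_can, jar, bearing from where it was at the start of the episode above 0.03 m).
It also fails if it takes over 66 s, if anything falls off the work surface, if the arm or the gripper's body presses on something with over 40 N, if the wrist force passes 120 N, or if a joint passes its speed limit or range.

## Working session

There is one attempt and no reset: what is moved stays moved. The work goes in short steps, each a Python script; the robot and the scene stay as the last script left them, time stands still between calls to the robot, and variables do not carry over. Pictures are saved under pics/ and viewed, and the job is handed in when it is done.

```bash
mkdir -p pics; ls; python3 - <<'E'
from cell import r, optics
import cv2,numpy as np
print(r.current_t(),r.current_q(),r.current_tool_pos(),r.current_ee_rot(),r.finger_overhang,r.current_opening())
for n in ["scene","side","wrist"]:
    im=optics.get_image(n)
    cv2.imwrite(f"pics/{n}0.png",im["pixels"][:,:,::-1])
    np.savez(f"pics/{n}0.npz",**{k:np.array(v) for k,v in im.items()})
    print(n,im["fx"],im["fy"],im["cx"],im["cy"],im["D"]);print(np.round(im.get("camera_from_world",im.get("mount")),4))
E
```

```text
pics
0.0 [ 1.18640363e+00  3.51232189e-01  1.65242441e+00 -7.57145237e-07
  1.13907956e+00 -8.46083754e-02] [0.1622899  0.52519687 0.2527605 ] [ 1.49331323e-01  9.88787049e-01 -5.56186421e-04 -1.32517109e-04] 0.022 0.9995297598886458
scene 495.3336597434859 495.3336597434859 321.57930895913023 249.2753703965894 [-0.11637768  0.          0.          0.          0.        ]
[[-8.7690e-01  4.8070e-01  5.0000e-04  4.5980e-01]
 [ 3.4190e-01  6.2440e-01 -7.0230e-01 -1.0720e-01]
 [-3.3790e-01 -6.1570e-01 -7.1180e-01  1.3435e+00]
 [ 0.0000e+00  0.0000e+00  0.0000e+00  1.0000e+00]]
side 500.81400049592224 500.81400049592224 321.35959084983097 242.82820321067342 [-0.1398674  0.         0.         0.         0.       ]
[[ 0.7313 -0.6821  0.0022 -0.376 ]
 [-0.493  -0.5308 -0.6894  0.3611]
 [ 0.4714  0.503  -0.7244  0.8487]
 [ 0.      0.      0.      1.    ]]
wrist 427.63292698437385 427.63292698437385 315.40239140990656 240.61087423959532 [-0.10291198  0.          0.          0.          0.        ]
[[ 1.000e-03 -9.632e-01 -2.687e-01  6.750e-02]
 [ 1.000e+00  8.000e-04  8.000e-04 -2.000e-04]
 [-6.000e-04 -2.687e-01  9.632e-01 -1.216e-01]
 [ 0.000e+00  0.000e+00  0.000e+00  1.000e+00]]
```

View pics/scene0.png

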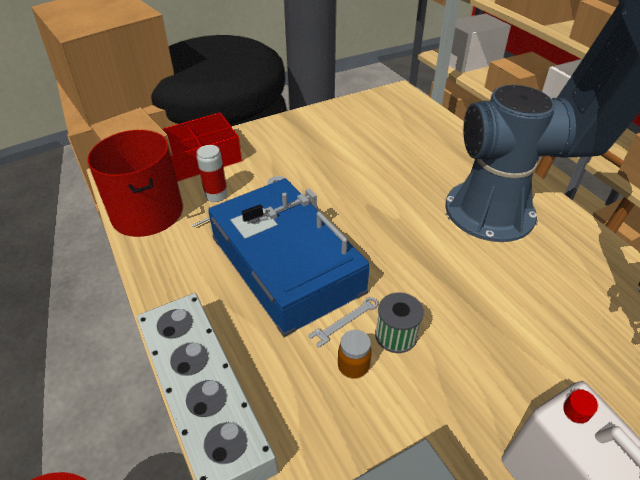

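View pics/side0.png

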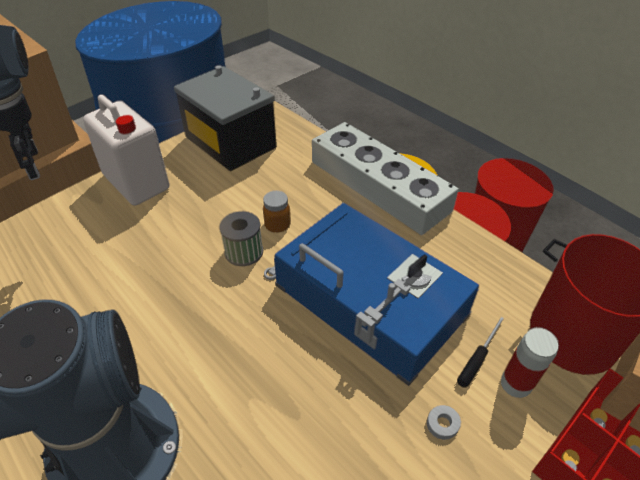

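View pics/wrist0.png

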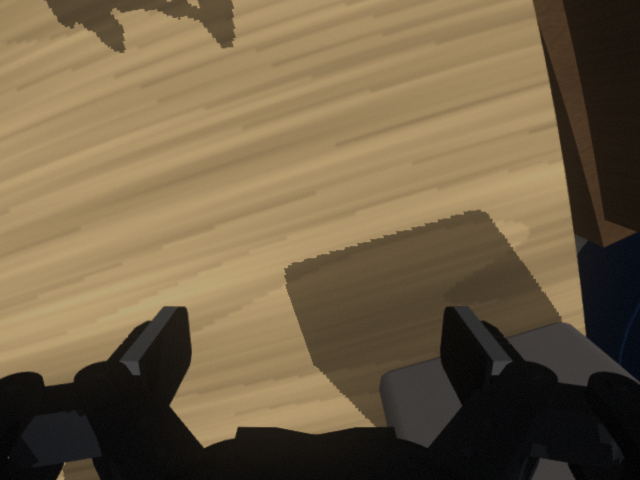

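The scene view shows the case at about (290,250) with its handle at (330,232) and catch at (253,212). In the side view the catch is at (415,268), the staple at (368,325) and the handle at (320,265). Next I'll measure the lid from the blue mask with depth.

```bash
cat > loc.py <<'E'
import numpy as np,cv2
def load(n):
    d=np.load(f"pics/{n}.npz"); return {k:d[k] for k in d.files}
def rays(im,uv):
    K=np.array([[im["fx"],0,im["cx"]],[0,im["fy"],im["cy"]],[0,0,1]],float)
    p=cv2.undistortPoints(np.asarray(uv,float).reshape(-1,1,2),K,im["D"].astype(float)).reshape(-1,2)
    return np.c_[p,np.ones(len(p))]
def cam_T(im,tp=None,R=None):
    if "mount" in im:
        T=np.eye(4);T[:3,:3]=R;T[:3,3]=tp
        return T@im["mount"]
    return np.linalg.inv(im["camera_from_world"])
def depth_pts(im,mask,T=None):
    T=cam_T(im) if T is None else T
    v,u=np.nonzero(mask&(im["depth"]>0)); ry=rays(im,np.c_[u,v])
    P=ry*im["depth"][v,u][:,None]
    return P@T[:3,:3].T+T[:3,3],np.c_[u,v]
def onplane(im,uv,z,T=None):
    T=cam_T(im) if T is None else T
    d=rays(im,uv)@T[:3,:3].T; o=T[:3,3]
    return o+d*((z-o[2])/d[:,2])[:,None]
E
python3 - <<'E'
from loc import *
for n in ["scene0","side0"]:
    im=load(n); hsv=cv2.cvtColor(im["pixels"],cv2.COLOR_RGB2HSV)
    m=(hsv[...,0]>100)&(hsv[...,0]<125)&(hsv[...,1]>150)&(hsv[...,2]>40)
    P,uv=depth_pts(im,m)
    k=(abs(P[:,2]-0.104)<0.006)&(P[:,0]>.2)&(P[:,0]<.9)&(abs(P[:,1])<.5)
    Q=P[k]; print(n,k.sum(),Q.mean(0),np.median(Q[:,2]))
    rc=cv2.minAreaRect(Q[:,:2].astype(np.float32)*1000); print(rc, cv2.boxPoints(rc).round(1).tolist())
    # raised things above the lid
    P,uv=depth_pts(im,np.ones(m.shape,bool))
    c=np.array(rc[0])/1000
    k=(P[:,2]>.115)&(P[:,2]<.16)&(np.linalg.norm(P[:,:2]-c,axis=1)<.2)
    pts=P[k]; print(k.sum())
    np.save(f"pics/{n}_raised.npy",np.c_[P[k],uv[k]])
    # bigger crop
    u0,v0=uv[k].min(0)-15;u1,v1=uv[k].max(0)+15
    print(u0,v0,u1,v1)
    cv2.imwrite(f"pics/{n}_crop.png",cv2.resize(im["pixels"][v0:v1,u0:u1,::-1],None,fx=4,fy=4,interpolation=cv2.INTER_CUBIC)[:600,:800])
E
```

```text
scene0 9027 [ 0.58268131 -0.05138548  0.1039067 ] 0.10391813762629087
((577.94091796875, -86.00041198730469), (220.43572998046875, 364.458251953125), 4.357797145843506) [[454.20001220703125, 87.30000305175781], [481.8999938964844, -276.1000061035156], [701.7000122070312, -259.29998779296875], [674.0, 104.0999984741211]]
884
226 174 361 265
side0 11902 [ 0.5671514  -0.1015378   0.10303331] 0.10302008405869179
((577.2671508789062, -90.11325073242188), (220.2025146484375, 357.6999816894531), 4.347656726837158) [[453.8999938964844, 79.9000015258789], [481.0, -276.79998779296875], [700.5999755859375, -260.1000061035156], [673.5, 96.5999984741211]]
1137
284 228 441 342
```

```bash
python3 - <<'E'
from loc import *
c=np.array([.5777,-.088]);a=np.radians(4.35);R=np.array([[np.cos(a),-np.sin(a)],[np.sin(a),np.cos(a)]])
for n in ["scene0","side0"]:
    D=np.load(f"pics/{n}_raised.npy"); L=(D[:,:2]-c)@R; z=D[:,2]-.104
    print(n)
    for nm,k in dict(wing=(abs(L[:,0]-.04)<.04)&(abs(L[:,1]+.07)<.04)&(z>.02),post=(abs(L[:,0]+.045)<.03)&(abs(L[:,1]+.07)<.03)&(z>.022),
        handle=(abs(L[:,0]+.08)<.03)&(abs(L[:,1]-.075)<.07)&(z>.03)).items():
        Q=L[k]*1000; 
        if k.sum()<4: print(nm,k.sum());continue
        rc=cv2.minAreaRect(Q.astype(np.float32))
        print(nm,k.sum(),np.median(Q,0).round(1),Q.min(0).round(1),Q.max(0).round(1),(z[k].min()*1e3).round(1),(z[k].max()*1e3).round(1),np.round(rc[0],1),np.round(rc[1],1),round(rc[2],1))
        kk=k&(z>(.039 if nm=='wing' else .042))
        print('   top',kk.sum(),(L[kk]*1000).mean(0).round(1) if kk.any() else 0, D[kk,3:].mean(0))
E
```

```text
scene0
wing 219 [ 41.3 -64.6] [ 15.1 -74. ] [ 65.5 -59.3] 20.0 47.0 [ 40.3 -66.4] [13.4 50.4] 87.8
   top 86 [ 41.2 -66.6] [251.1744186  209.04651163]
post 51 [-43.5 -64.8] [-50.4 -73.1] [-38.5 -60.1] 22.9 50.1 [-44.1 -66.1] [13.6 11. ] 81.8
   top 20 [-44.  -66.1] [283.7 194.8]
handle 242 [-77.7  83.5] [-86.2  22.1] [-73.4 133.8] 30.5 48.3 [-79.9  78. ] [111.7  12.8] 89.9
   top 130 [-79.5  81.5] [331.85384615 226.16923077]
side0
wing 216 [ 36.9 -72.2] [ 13.8 -76.5] [ 66.1 -63. ] 20.1 45.7 [ 39.8 -69.5] [11.2 52.3] 85.4
   top 110 [ 38.5 -69.9] [417.16363636 261.56363636]
post 78 [-46.7 -72.4] [-51.1 -76.8] [-38.7 -64.5] 22.1 48.8 [-44.6 -71.2] [12.6 10.8] 53.3
   top 36 [-45.1 -71.1] [391.69444444 285.77777778]
handle 335 [-81.8  69.9] [-86.3  18.7] [-73.2 129.6] 30.0 46.0 [-79.7  74.1] [110.9  13. ] 89.9
   top 143 [-79.9  70.9] [321.7972028  258.06993007]
```

View pics/side0_crop.png

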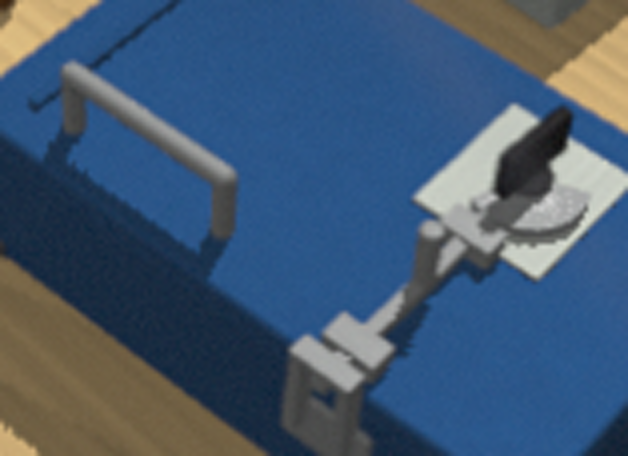

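View pics/scene0_crop.png

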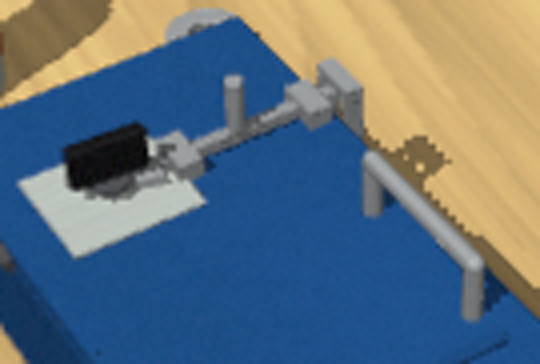

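Both views agree to about 3 mm: 220 x 360 mm case, yaw 4.35°, and handle, post and wing all where the drawing puts them. The catch starts at about 0.05 rad. I'll check now whether the wrist can make the whole turn in one grasp.

```bash
cat >> loc.py <<'E'
from scipy.spatial.transform import Rotation as Rot
YAW=np.radians(4.35); C2=np.array([.5777,-.088])
RC=Rot.from_euler('z',YAW)
C=np.r_[C2,0]+RC.apply([0,.0015,0])
def W(p): return C+RC.apply(np.asarray(p,float))
def down(psi):
    """tool z down, tool y at world angle psi"""
    y=np.array([np.cos(psi),np.sin(psi),0]);z=np.array([0,0,-1.]);x=np.cross(y,z)
    return Rot.from_matrix(np.c_[x,y,z]).as_quat()
E
python3 - <<'E'
from loc import *
from cell import r
K=W([.040,-.070,.104]);P=W([-.045,-.070,.104]);H=W([-.08,.075,.104]);print(K,P,H,W([.11,.075,.09]))
for nm,p,ps in [("keeper",K+[0,0,.041],[0,1.5708,3.14159,-1.5708,.7,-.7]),("post",P+[0,0,.046],[1.5708,-1.5708]),("handle",H+[0,0,.041],[0,np.pi]),("handleopen",W([.11,.075,.29]),[0,np.pi])]:
  for q in ps:
    s=r.inverse_kinematics(p,down(YAW+q)); print(nm,q,None if s is None else np.round(s,3))
E
```

```text
[ 0.62278042 -0.15326872  0.104     ] [ 0.53802528 -0.15971587  0.104     ] [ 0.49212801 -0.01778828  0.104     ] [ 0.68158068 -0.00337699  0.09      ]
keeper 0 [-0.314  0.632  1.49  -0.     1.02  -0.39 ]
keeper 1.5708 [-0.314  0.632  1.49  -0.     1.02  -1.961]
keeper 3.14159 [-0.314  0.632  1.49  -0.     1.02   2.752]
keeper -1.5708 [-0.314  0.632  1.49  -0.     1.02   1.181]
keeper 0.7 [-0.314  0.632  1.49  -0.     1.02  -1.09 ]
keeper -0.7 [-0.314  0.632  1.49  -0.     1.02   0.31 ]
post 1.5708 [-0.372  0.497  1.714 -0.     0.931 -2.018]
post -1.5708 [-0.372  0.497  1.714 -0.     0.931  1.123]
handle 0 [-0.131  0.398  1.896 -0.     0.848 -0.207]
handle 3.141592653589793 None
handleopen 0 [-0.073  0.568  1.226 -0.     1.348 -0.149]
handleopen 3.141592653589793 None
```

The full turn fits in one grasp, with q6 going from -1.91 to +0.8. I'll approach above the catch and look with the wrist camera.

```bash
python3 - <<'E'
from loc import *
from cell import r,optics
K=W([.040,-.070,.104])
r.move_to(K+[0,0,.16],down(YAW+np.pi/2-.05))
print(r.current_t(),r.current_q(),r.current_tool_pos())
tp=np.array(r.current_tool_pos());R=Rot.from_quat(r.current_ee_rot()).as_matrix()
im=optics.get_image("wrist"); cv2.imwrite("pics/w1.png",im["pixels"][:,:,::-1])
T=cam_T({k:np.array(v) for k,v in im.items()},tp,R)
im={k:np.array(v) for k,v in im.items()}
P,uv=depth_pts(im,im["pixels"].max(2)<70,T)
L=RC.inv().apply(P-C); z=L[:,2]-.104
k=(z>.036)&(z<.05)&(np.hypot(L[:,0]-.04,L[:,1]+.07)<.04)
rc=cv2.minAreaRect((L[k,:2]*1000).astype(np.float32)); print(k.sum(),rc,np.median(z[k]))
P,uv=depth_pts(im,np.ones((480,640),bool),T);L=RC.inv().apply(P-C); z=L[:,2]-.104
k=(z>.043)&(z<.055)&(np.hypot(L[:,0]+.045,L[:,1]+.07)<.03);print("post",k.sum(),L[k].mean(0) if k.any() else 0)
E
```

```text
3.0333 [-3.12778047e-01  5.08635599e-01  1.38475873e+00  1.22901017e-04
  1.24824778e+00 -1.91033652e+00] [ 0.62289378 -0.15253884  0.26401565]
1317 ((40.922142028808594, -71.28144836425781), (9.76573371887207, 48.74174499511719), 86.8331069946289) 0.04465158867248149
post 426 [-0.04293245 -0.07193407  0.15262306]
```

View pics/w1.png

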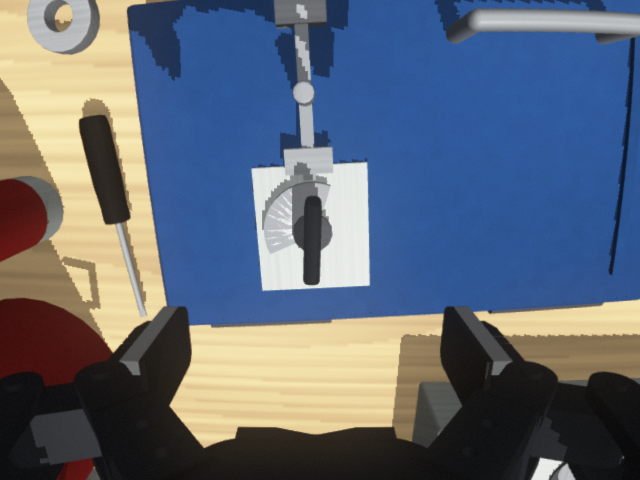

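The wrist view shows the wing at (312,240), the post at (303,93) and the handle at top right. It puts the wing about 1.5 mm from my estimate at roughly 0.055 rad, so I'll correct for that and then grip and turn.

```bash
sed -i 's/RC.apply(\[0,.0015,0\])/RC.apply([.001,.0003,0])/' loc.py; python3 - <<'E'
from loc import *
from cell import r,optics
K=W([.040,-.070,.104])
r.move_linear(K+[0,0,.06],vel=.12)
r.move_linear(K+[0,0,.041],vel=.06)
r.set_gripper(0.0,squeeze=40)
print(r.current_t(),r.current_opening(),r.current_contact_force(),r.current_tool_pos())
q=np.array(r.current_q())
for d in [.7,1.4,2.1,2.5,2.65,2.72]:
    g=q.copy();g[5]+=d;r.set_joints(g)
    print(d,r.current_t(),np.round(r.current_contact_force(),1),np.round(r.current_torque(),3),r.current_q()[5])
im=optics.get_image("scene");cv2.imwrite("pics/s2.png",im["pixels"][100:340,150:420,::-1].repeat(2,0).repeat(2,1))
E
```

```text
5.2083 0.105549901994148 [-0.15092196 -0.45244389  1.76431061] [ 0.62391592 -0.15458495  0.14520199]
0.7 5.9167 [0.2 1.3 0.9] [ 0.23  -0.115 -0.132] -1.2141870123737746
1.4 6.625 [ 3.8  3.5 -1.1] [ 0.614 -0.566 -0.027] -0.5150727667761964
2.1 7.3333 [ 6.1  3.6 -1.4] [ 0.629 -0.835 -0.038] 0.18657334675360016
2.5 7.8 [ 5.   2.6 -2.2] [ 0.601 -0.938 -0.098] 0.5868027824722131
2.65 8.0667 [ 6.7  2.5 -1.9] [ 0.463 -0.957 -0.093] 0.7372428300359886
2.72 8.3167 [ 5.2  2.7 -1.5] [ 0.472 -0.966 -0.062] 0.806862951153794
```

View pics/s2.png

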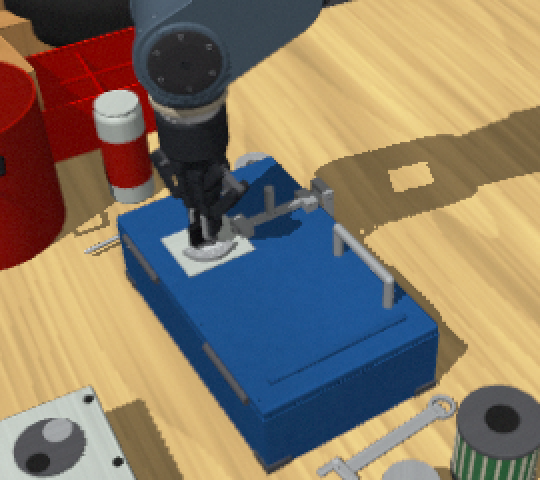

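The gripper is still holding the wing and has turned it about 2.72 rad, but there is no stop torque yet. I'll go slightly further until the torque rises, then release and look.

```bash
python3 - <<'E'
from loc import *
from cell import r,optics
q=np.array(r.current_q());t0=np.array(r.current_torque())[2]
for d in [.03,.06,.09]:
    g=q.copy();g[5]+=d;r.set_joints(g);t=np.array(r.current_torque())
    print(d,np.round(t,3)); 
    if abs(t[2]-t0)>.25: break
r.sleep(.15)
r.set_gripper(0.6)
K=W([.040,-.070,.104])
r.move_linear(K+[0,0,.16],vel=.15)
print(r.current_t())
tp=np.array(r.current_tool_pos());R=Rot.from_quat(r.current_ee_rot()).as_matrix()
im=optics.get_image("wrist"); cv2.imwrite("pics/w3.png",im["pixels"][:,:,::-1])
im={k:np.array(v) for k,v in im.items()}; T=cam_T(im,tp,R)
P,uv=depth_pts(im,im["pixels"].max(2)<70,T)
L=RC.inv().apply(P-C); z=L[:,2]-.104
k=(z>.036)&(z<.05)&(np.hypot(L[:,0]-.04,L[:,1]+.07)<.04)
rc=cv2.minAreaRect((L[k,:2]*1000).astype(np.float32)); print(k.sum(),rc)
P,uv=depth_pts(im,np.ones((480,640),bool),T);L=RC.inv().apply(P-C); z=L[:,2]-.104
k=(z>.043)&(z<.055)&(np.hypot(L[:,0]+.045,L[:,1]+.07)<.03);print("post",k.sum(),L[k].mean(0) if k.any() else 0)
E
```

```text
0.03 [ 0.419 -0.48   0.034]
0.06 [ 0.367 -0.534  0.696]
10.4333
1336 ((41.36716079711914, -70.48342895507812), (49.476341247558594, 9.871052742004395), 18.2349910736084)
post 308 [-0.04258681 -0.07060143  0.15175048]
```

View pics/w3.png

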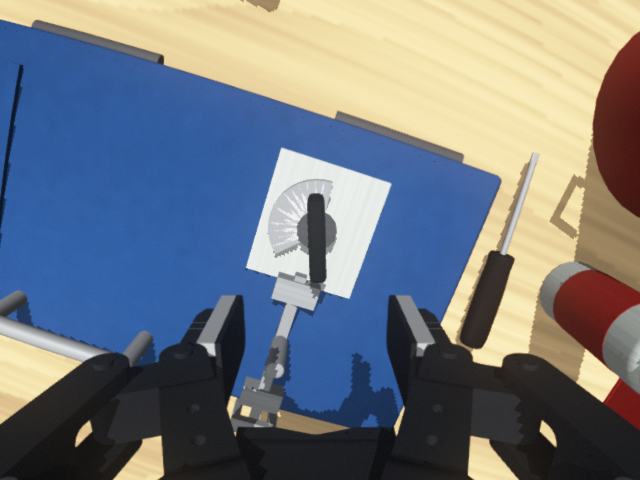

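The torque step and the image agree. The wing lies at 18.2°, which is joint ≈ 2.82, and the cut-away faces the bolt at (297,285). Now I'll draw the bolt.

```bash
python3 - <<'E'
from loc import *
from cell import r,optics
P0=W([-.044,-.070,.104]);o=down(YAW-np.pi/2)
r.move_to(P0+[0,0,.12],o)
r.move_linear(P0+[0,0,.046],vel=.1)
r.set_gripper(0.0,squeeze=50)
print(r.current_t(),r.current_opening(),np.round(r.current_contact_force(),1))
for d in [.008,.014,.018,.0205,.022,.0235]:
    r.move_linear(P0+[0,0,.046]+RC.apply([d,0,0]),vel=.04)
    f=RC.inv().apply(r.current_contact_force());print(d,r.current_t(),np.round(f,1))
    if f[0]<-20: break
r.sleep(.15)
r.set_gripper(0.6)
r.move_linear(np.array(r.current_tool_pos())+[0,0,.1],vel=.15)
tp=np.array(r.current_tool_pos());R=Rot.from_quat(r.current_ee_rot()).as_matrix()
im=optics.get_image("wrist"); cv2.imwrite("pics/w4.png",im["pixels"][:,:,::-1])
im={k:np.array(v) for k,v in im.items()}; T=cam_T(im,tp,R)
P,uv=depth_pts(im,np.ones((480,640),bool),T);L=RC.inv().apply(P-C); z=L[:,2]-.104
k=(z>.043)&(z<.055)&(np.hypot(L[:,0]+.03,L[:,1]+.07)<.032);print("post",k.sum(),L[k].mean(0) if k.any() else 0)
print(r.current_t())
E
```

```text
12.2833 0.11714260307106457 [-0.2 -3.   5.9]
0.008 12.6333 [ 1.8 -2.3  4.4]
0.014 12.9333 [ 0.7 -2.8  5.3]
0.018 13.1833 [ 0.8 -2.3  5.8]
0.0205 13.4333 [-3.7 -3.1  9.3]
0.022 13.6833 [-12.1  -3.5  12.9]
0.0235 13.9333 [-20.6  -4.   17.7]
post 397 [-0.02303322 -0.07081097  0.15213252]
15.425
```

View pics/w4.png

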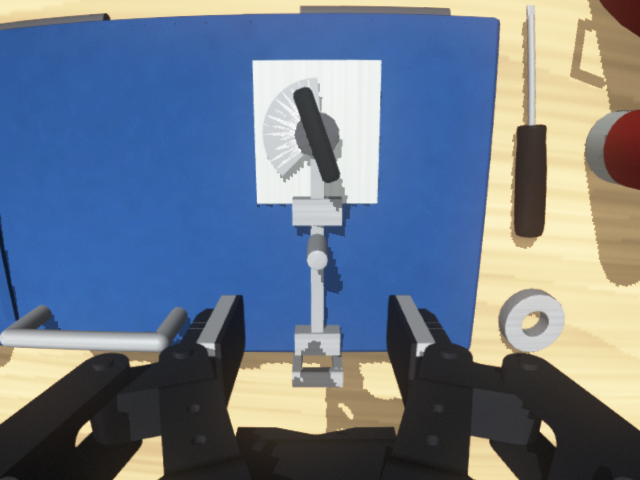

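The stop was felt, and the post moved from x = -43 to -23 mm, a full 20 mm. In the picture the post is at (317,258) and the bolt tip is clear of the staple at (318,380). Next I'll plan and execute the lid swing.

```bash
cat > lid.py <<'E'
from loc import *
def pose(th,frac=.4,back=0):
    c,s=np.cos(th),np.sin(th)
    G=W([.110-.190*c+.052*s,.075,.090+.052*c+.190*s])
    R=Rot.from_rotvec(frac*th*RC.apply([0,1,0]))*Rot.from_quat(down(YAW))
    return G-R.apply([0,0,1])*(.003+back),R.as_quat()
E
python3 - <<'E'
from lid import *
from cell import r,optics
for th in [0,.4,.8,1.1,1.32]:
    for b in (0,.08):
        s=r.inverse_kinematics(*pose(th,back=b));print(th,b,None if s is None else np.round(s,2))
p,o=pose(0,back=.08)
r.move_linear(np.array(r.current_tool_pos())+[0,0,.05])
r.move_to(p,o)
tp=np.array(r.current_tool_pos());R=Rot.from_quat(r.current_ee_rot()).as_matrix()
im=optics.get_image("wrist"); cv2.imwrite("pics/w5.png",im["pixels"][:,:,::-1])
im={k:np.array(v) for k,v in im.items()}; T=cam_T(im,tp,R)
P,uv=depth_pts(im,np.ones((480,640),bool),T);L=RC.inv().apply(P-C); z=L[:,2]-.104
k=(z>.036)&(z<.05)&(abs(L[:,0]+.08)<.02)&(abs(L[:,1]-.075)<.06);Q=L[k]*1e3;print(k.sum(),Q.min(0),Q.max(0),Q.mean(0),r.current_t())
E
```

```text
0 0 [-0.13  0.4   1.89 -0.    0.85 -0.21]
0 0.08 [-0.13  0.28  1.82 -0.    1.03 -0.21]
0.4 0 [-0.11  0.43  1.65 -0.03  1.22 -0.17]
0.4 0.08 [-0.1   0.37  1.53 -0.03  1.4  -0.17]
0.8 0 [-0.08  0.56  1.32 -0.05  1.57 -0.15]
0.8 0.08 [-0.07  0.56  1.14 -0.05  1.75 -0.15]
1.1 0 [-0.06  0.72  1.03 -0.06  1.83 -0.14]
1.1 0.08 [-0.06  0.78  0.77 -0.06  2.03 -0.15]
1.32 0 [-0.05  0.88  0.77 -0.07  2.02 -0.14]
1.32 0.08 [-0.05  1.01  0.36 -0.08  2.3  -0.16]
4997 [-85.50994037  19.0796476  140.85737251] [-73.29155075 129.82971862 150.81871945] [-79.44568727  79.02936333 147.66288574] 17.175
```

View pics/w5.png

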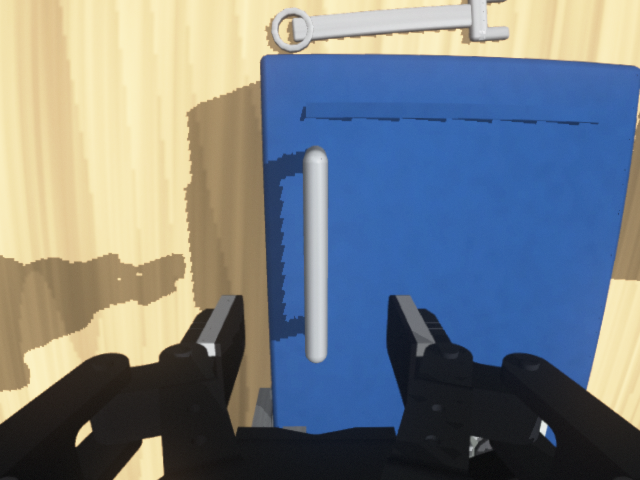

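The handle bar at (316,250) lies centred between the jaws. Its measured centre is (-79.5, 74.5) mm and its top is about 46 mm above the lid. I'll grip it and lift in stages, checking force.

```bash
python3 - <<'E'
from lid import *
from cell import r,optics
r.move_linear(pose(0)[0],vel=.1)
r.set_gripper(0.0,squeeze=70)
print(r.current_t(),r.current_opening(),np.round(r.current_contact_force(),1))
for th in np.arange(.12,.75,.12):
    p,o=pose(th); r.move_linear(p,o,vel=.06)
    f=RC.inv().apply(r.current_contact_force());print(round(th,2),round(r.current_t(),2),np.round(f,1),round(r.current_opening(),3))
    if np.linalg.norm(f)>60: print("STOP");break
im=optics.get_image("side");cv2.imwrite("pics/side6.png",im["pixels"][:,:,::-1])
E
```

```text
18.5833 0.11304349533654051 [-1.7  0.1  5.8]
0.12 19.12 [-2.1 -1.2 -0.6] 0.113
0.24 19.67 [-4.7 -0.4  1. ] 0.113
0.36 20.21 [-5.2 -1.2 -0.2] 0.113
0.48 20.75 [-9.4 -1.   3.5] 0.113
0.6 21.29 [-11.4  -0.4   7. ] 0.113
0.72 21.83 [-12.4   0.    7.4] 0.108
```

View pics/side6.png

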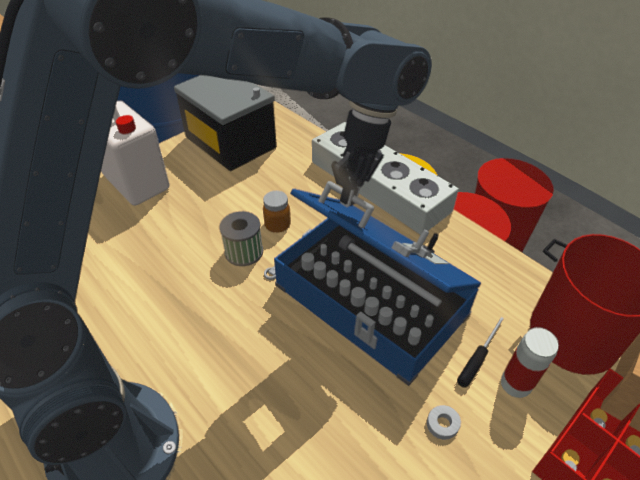

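The side view shows the lid up about 0.7 rad, gripper on the handle at (350,195) and the sockets exposed. Forces are low, so I'll continue.

```bash
python3 - <<'E'
from lid import *
from cell import r,optics
for th in [.84,.96,1.08,1.2,1.33]:
    p,o=pose(th); r.move_linear(p,o,vel=.06)
    f=RC.inv().apply(r.current_contact_force());print(round(th,2),round(r.current_t(),2),np.round(f,1),round(r.current_opening(),3))
    if np.linalg.norm(f)>60: print("STOP");break
for n in("side","scene"):
    im=optics.get_image(n);cv2.imwrite(f"pics/{n}7.png",im["pixels"][:,:,::-1])
E
```

```text
0.84 22.43 [-13.1   1.6  12.2] 0.114
0.96 22.97 [-10.8   2.   14.8] 0.113
1.08 23.51 [-9.   2.2 16.6] 0.103
1.2 24.05 [-5.5  2.4 18.4] 0.114
1.33 24.62 [-3.7  2.4 20.7] 0.115
```

View pics/side7.png

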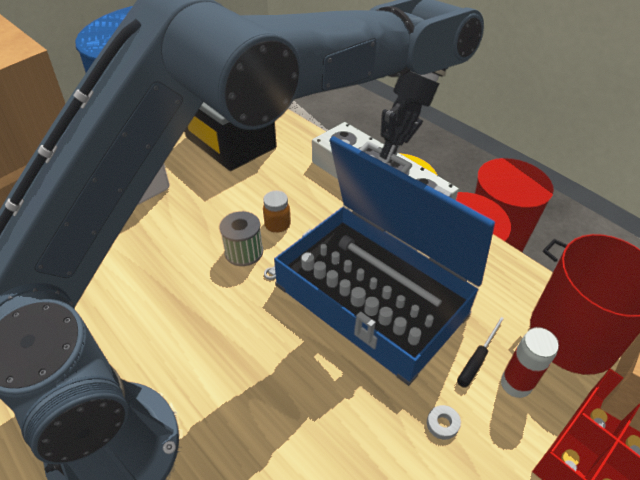

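View pics/scene7.png

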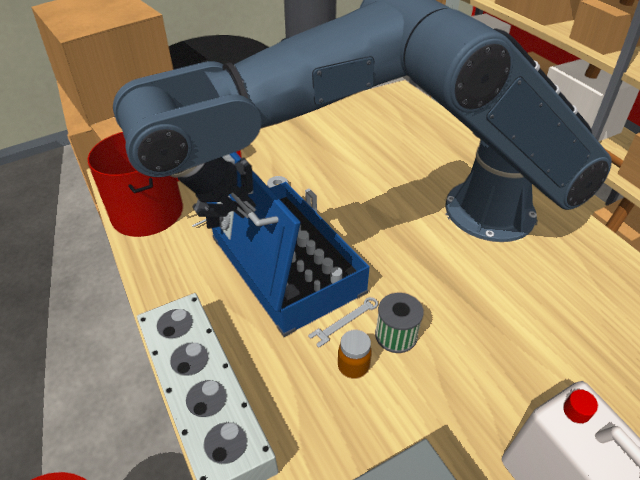

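The lid is at about 1.33 rad by arc geometry. I'll open the jaws slightly, back off along the tool axis, and verify.

```bash
python3 - <<'E'
from lid import *
from cell import r,optics
r.set_gripper(.28)
print(r.current_opening(),np.round(r.current_contact_force(),1))
r.move_linear(pose(1.33,back=.04)[0],vel=.05)
print(np.round(r.current_contact_force(),1))
r.move_linear(pose(1.33,back=.08)[0],vel=.08)
p=np.array(r.current_tool_pos())+[0,0,.05]
try: r.move_linear(p,vel=.1)
except r.PlanningError as e: print(e)
print(r.current_t(),np.round(r.current_contact_force(),1),r.current_tool_pos())
for n in("side","scene"):
    im=optics.get_image(n);cv2.imwrite(f"pics/{n}8.png",im["pixels"][:,:,::-1])
    np.savez(f"pics/{n}8.npz",**{k:np.array(v) for k,v in im.items()})
    im={k:np.array(v) for k,v in im.items()}
    hsv=cv2.cvtColor(im["pixels"],cv2.COLOR_RGB2HSV)
    m=(hsv[...,0]>100)&(hsv[...,0]<125)&(hsv[...,1]>150)
    P,uv=depth_pts(im,m);L=RC.inv().apply(P-C)
    k=(L[:,2]>.13)&(L[:,2]<.33)&(abs(L[:,1])<.17)&(L[:,0]>-.05)&(L[:,0]<.18); Q=L[k]
    a=np.polyfit(Q[:,2],Q[:,0],1); print(n,k.sum(),"lid angle",np.pi/2+np.arctan(a[0]), Q[:,2].max())
E
```

```text
0.2809741617862454 [ 0.8 -0.5 -0.3]
[0.2 0.1 0.5]
27.2583 [-0.  -0.7 -0.2] [ 0.72984887 -0.00095451  0.40698655]
side 5106 lid angle 1.3323031213668781 0.3073971139906718
scene 5070 lid angle 1.3049754464231715 0.30805804380176227
```

View pics/side8.png

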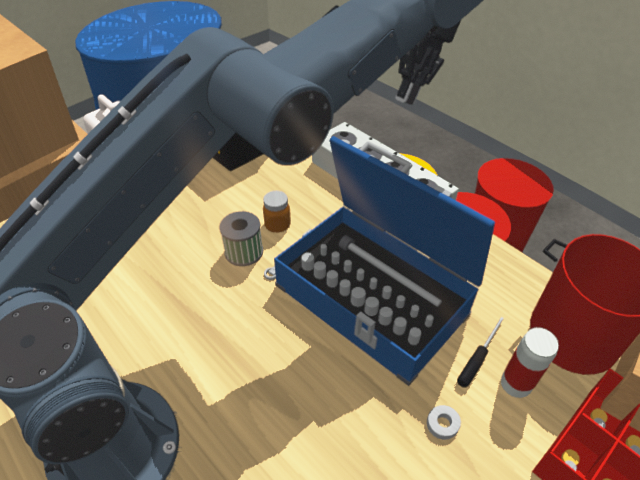

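View pics/scene8.png

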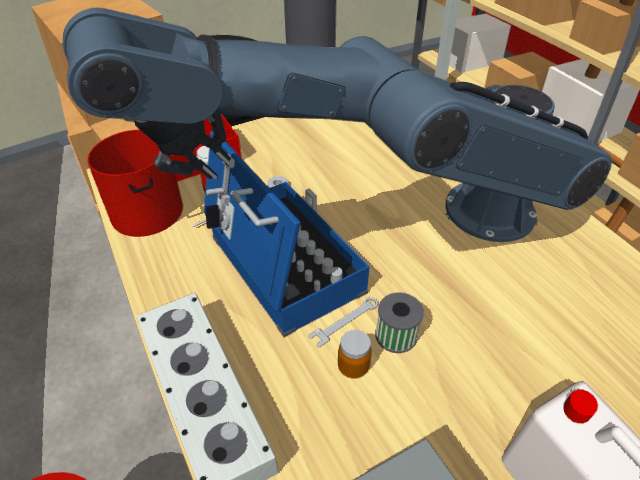

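The lid stands at 1.30–1.33 rad in both views, and the hand is clear. I'll check the post and wing in the lid frame from the saved scene picture before handing in.

```bash
python3 - <<'E'
from loc import *
im=load("scene8");P,uv=depth_pts(im,np.ones((480,640),bool));L=RC.inv().apply(P-C)
h=np.array([.11,0,.09]); B=Rot.from_euler('y',-1.32).apply(L-h)+h; z=B[:,2]-.104
k=(z>.038)&(z<.056)&(abs(B[:,1]+.07)<.02)&(B[:,0]>-.07)&(B[:,0]<0);print("post",k.sum(),B[k].mean(0).round(4) if k.any() else 0)
dark=im["pixels"][uv[:,1],uv[:,0]].max(1)<70
k=dark&(z>.025)&(z<.05)&(np.hypot(B[:,0]-.04,B[:,1]+.07)<.035);print("wing",k.sum(),cv2.minAreaRect((B[k,:2]*1e3).astype(np.float32)) if k.sum()>5 else 0)
a,b=load("side0")["pixels"].astype(int),load("side8")["pixels"].astype(int)
for n,(u,v) in dict(filter=(242,238),jar=(276,212),screwdriver=(480,352),can=(530,362),bearing=(444,422)).items():
    print(n,abs(a-b)[v-25:v+25,u-25:u+25].mean().round(1))
a,b=load("scene0")["pixels"].astype(int),load("scene8")["pixels"].astype(int);print("wrench",abs(a-b)[300:345,310:378].mean().round(1))
E
```

```text
post 30 [-0.0281 -0.0661  0.1468]
wing 180 ((37.19746780395508, -65.23001098632812), (48.788108825683594, 9.697256088256836), 19.19682502746582)
filter 26.8
jar 32.7
screwdriver 34.2
can 27.3
bearing 39.1
wrench 23.7
```

```bash
python3 - <<'E'
from loc import *
S={n:[cv2.cvtColor(load(n+k)["pixels"],cv2.COLOR_RGB2GRAY) for k in "08"] for n in("side","scene")}
for c,n,u,v,w in [("side","filter",242,238,22),("side","jar",276,212,18),("side","screwdriver",480,352,30),("side","can",530,362,35),("side","bearing",444,422,20),("scene","wrench",344,322,32)]:
    a,b=S[c]; t=a[v-w:v+w,u-w:u+w]; s=b[v-w-12:v+w+12,u-w-12:u+w+12]
    m=cv2.matchTemplate(s,t,cv2.TM_CCOEFF_NORMED);_,mx,_,loc=cv2.minMaxLoc(m);print(n,round(mx,3),np.array(loc)-12)
E
```

```text
filter 0.997 [0 0]
jar 0.998 [0 0]
screwdriver 0.977 [0 0]
can 0.998 [0 0]
bearing 0.847 [0 0]
wrench 0.998 [0 0]
```

Nothing on the bench has moved, at 0 px shift for all six things. In the lid frame the post is 65 mm from the catch, so the bolt is drawn about 19.7 mm. The wing is at 19°, so the catch is at about 2.81. Handing in.

```bash
python3 - <<'E'
from cell import r
print(r.current_t(),r.current_contact_force()); r.hand_in()
E
```

```text
27.3583 [-0.23303626 -0.23696904 -0.06269331]
the job is handed in; nothing more can be done
```

The job is done and handed in at 27.4 s: the catch is turned, the bolt is drawn, and the lid stands open on its own with the gripper clear. `r.hand_in()` gave no verdict, so this rests on my own last checks:

| Check | Result |
|---|---|
| Catch | turned in one grasp until the stop torque rose; about 2.81 rad from the wing's angle |
| Bolt | pulled to its stop; drawn about 19.7 mm, from the post-to-catch distance |
| Lid | 1.33 rad in the side view, 1.30 rad in the scene view |
| Robot | no measurable contact force at hand-in |
| Bench things | all six matched at 0 px shift from the start pictures |

- **Raw picture differences:** the plain before/after pixel differences around the bench things were large. I put that down to changed lighting and the arm's shadow, and relied on the template match instead. The bearing had the weakest match, at 0.85.
- **Final scene-view offset:** in that view the post and wing both read a few millimetres (about 3–6) off where the drawing puts them. The bolt figure therefore uses the distance between them, not their absolute positions.

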